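Unguard and set the heat-mat thermostat

ROBOT

A 7-joint arm with a two-finger parallel gripper is mounted at the origin on the work surface. World frame = base frame: x ahead of the robot, y to its left, z up, the work surface at z = 0. Lengths are in m, angles in rad, forces in N, time in s.
With the tool pointing down it reaches from about 0.425 to 0.925 m from the base axis. Payload 6.8 kg.
Tool frame: the origin (TCP) lies between the finger pads, 19 mm behind the fingertips; this is the grasp point; z points along the fingers, y is the line along which they close (so a half turn about z gives the same grasp; the last joint's range is limited). The gripper opens to 85 mm and grips with 20 to 120 N. Pads are 22 mm wide; open, the fingers measure 114 mm over their backs; the gripper's body (76 mm by 85 mm) begins 54 mm behind the grasp point. The pads swing forward as they close: fully open they stand 13 mm farther back than shut.
Start: joints at [-1.323, 0.477, 0.022, 1.555, -0.011, 1.109, -0.083], TCP at [0.235, 0.633, 0.25] pointing down, gripper open.
Joint ranges: [-2.96, 2.96], [-0.34, 2.1], [-1.41, 1.46], [0.24, 2.44], [-1.37, 4.51], [0.17, 1.92], [-2.96, 2.96]. Speed limits (rad/s): [2.39, 2.39, 3.14, 3.14, 3.14, 3.14, 3.14].

INTERFACE

Orientations are given as a unit quaternion [w, x, y, z].
In Python, from station import bot gives the robot as it stands.
- The arm moves only by the tool send_rows, never from a script. Its arguments are lists of equal length, an entry for each row: "slide": the shift along the tool's x, y, z in mm, a list of three; "roll": the turn about the tool's z in degrees; "claw": the opening, from 0 (shut) to 1 (fully open). A call has exactly 8 rows; each row is the pose to reach, as a shift and turn from the pose commanded when the call began, along the tool's axes at that moment; what a row does not reach only later rows make up. A row lasts 1/12 s, in which the tool goes at most 41.7 mm and 7.16 degrees, less where a joint would pass 70% of its speed; a pose out of reach is approached as far as the arm can. A call with a gripper value outside its range is refused whole. The fingers move at their own pace and stop on an object; "force" is the grip in N (left out, the last holds). Time passes only in rows, so rows that repeat a pose let the fingers close, or fill a call up. It gives the time, the measured TCP pose, the force, the opening and the grip force at its end, in the units of the state.
- bot.get_obs(): the state, without advancing time (a new reading comes with each control period).
- bot.read_camera(name): name is "scene" or "top" or "wrist"; returns the picture (480x640x3 uint8, red, green, blue); there is no depth.
- bot.camera_model(name): a dict with "camera_matrix" (3x3 intrinsics, pixels), "camera_from_world" (4x4, takes a point from world to camera coordinates). Camera axes: x right, y down, z forward; pixel columns grow to the right and rows downward; lengths in m; the calibration is good to about 2 mm. The wrist camera is an equidistant fisheye: a pixel r from the principal point sees the ray r / f radians off the axis. A picture is of the moment at which its call begins: read the wrist's pose just before it. camera_model takes no time and is no camera call; for the wrist camera it gives the pose at the moment of the call.
- bot.hand_in(): hands the job in; it is judged then, once.
The state is a dict: "t": time; "q": joint angles; "joint_vel": joint speeds; "joint_torque": joint torques, N m; "eef_pos": TCP position; "tool_rot": TCP orientation; "contact_force": force on the tool from outside, world axes, zero at the start; "torque": the same for the moment, N m; "gripper_width": opening from 0.0 (shut) to 1.0 (fully open); "grasp_force": force on a finger pad.
Only numpy, scipy, OpenCV 4.12 (cv2) and the standard library are available. Lean on these libraries where they do the work, as an engineer would, in place of code of your own. Each camera call takes 0.05 s, during which the arm holds its last target. There are 200 camera calls.

TASK

On the potting bench, pull the clip-on guard straight off the dial of the sloping heat controller and set it down, standing on its open rim, in the free part of the long shallow tray, clear of the clay pot that stands there. Then turn the dial until its white pointer line points at the small setting tab on the scale, and let go. Leave the tab, the pot in the tray, the stack of black pots and the dibber where they are.

Things in the scene. Friction and masses are not known exactly. Their poses are not given: they have to be found in the camera images.
- console: Heat controller bolted to the bench: grey wedge 200 wide (y), 205 deep, 148 high at the back. z up, x to its back; origin on the bench, 50 in front of the dial's centre. Its flat face slopes 30 degrees from level, rising to +x. The outward normal (-sin 30, 0, cos 30) of the face through (50, 0, 100 mm), the face's centre on its surface, is the dial's axis.
- knob (a joint): Angle of the dial (rad, 0 to 5.8, end stops). 0: pointer straight down the slope; grows clockwise as seen looking at the face (pi/2: pointer to the console's +y; pi: up the slope). Turns against 0.06 N m of friction, stays where left.
- tab (a joint): Angle of the setting tab round the same axis, same zero and sense: the dial points at the tab when the two values are equal. The tab is a black plastic block 17 by 9 by 6 with a pointed inner end, on the face, 48 to 69 mm from the axis; stiff, not to be moved.
- knob_grip (a point): Point on the dial's axis, 44 mm over the face, 8 mm below the top of the bar grip: a good TCP height. The dial, black: a skirt 70 dia (14 to 21 mm over the face, on a fixed collar 71 dia) and a bar grip 60 long, 14 wide, 32 high (20 to 52 mm over the face) lying along the pointer line, which is white and runs from the middle to one end of the bar.
- pointer (a point): Point on the line of the dial's pointer, 48 mm from the axis and 4 mm over the face; it turns with the dial.
- mark (a point): Inner tip of the setting tab, 48 mm from the axis and 4 mm over the face.
- guard: White plastic octagonal cap over the dial, open below, 88 over flats, 95 over corners, grey rim; on its closed end a grey grip fin 60 long (its x), 14 wide (y), 60 to 88 over the rim. Origin: centre of the open rim; z to the fin. 120 g. Its rim starts on the face, fin along the slope; sprung noses hold it with about 10 N along z, free after 12 mm, clear of the dial after 60 mm.
- tray: Long shallow black tray, fixed, outer 300 (x) by 150 (y) by 35 high, walls and floor 5 thick. Origin: centre of its underside.
- traypot: Filled clay pot standing in the tray somewhere along its length, 68 dia, 64 high, origin at the centre of its foot. The guard fits on the longer free side.
- potstack: Stack of nested black square pots standing on the bench, 112 square, 183 high; origin at the centre of its foot.
- dibber: Wooden dibber standing on its flat end, 28 dia, 190 high, at the left; origin at its foot.

How it is judged:
On the way, in this order (a step that is already met when the one before it is completed fails the run):
1. the guard is pulled off the controller (distance between guard and console above 0.2 m), for 0.1 s.
2. the guard stands on its rim on the tray's floor, released (x of guard in the frame of tray between -0.145 and 0.145 m and y of guard in the frame of tray between -0.07 and 0.07 m and z of guard in the frame of tray below 0.012 m and angle between guard's own z axis and vertical below 0.12 rad and contact force between the fingers and guard below 0.1 N and linear speed of guard below 0.03 m/s), for 0.2 s.
3. the dial's pointer stands at the tab (distance between pointer and mark below 0.005 m and velocity of joint knob between -0.05 and 0.05 rad/s), for 0.2 s.
At the end, for the whole second after the job is handed in: The guard stands upright (within 7 degrees) on its rim on the tray's floor, released and at rest, and the dial's pointer points at the tab within 5 mm measured at the tab's tip (about 6 degrees), at rest (all of step 2 and all of step 3); the robot touches nothing.
It fails at once if the guard is dropped (moves faster than 0.6 m/s out of the fingers) (linear speed of guard above 0.6 m/s and contact force between the fingers and guard below 0.05 N).
It fails at once if the setting tab is shifted by more than 5 mm (distance of mark from where it was at the start of the episode above 0.005 m).
It fails at once if the pot in the tray is shifted by more than 20 mm or tipped (distance of traypot from where it was at the start of the episode above 0.02 m or angle between traypot's own z axis and vertical above 0.3 rad).
It fails at once if the pot stack or the dibber is shifted by more than 25 mm (distance of any of potstack, dibber from where it was at the start of the episode above 0.025 m).
It also fails if it takes over 72 s, if anything falls off the work surface, if the arm or the gripper's body presses on something with over 40 N, if the wrist force passes 120 N, or if a joint passes its speed limit or range.

## Working session

There is one attempt and no reset: what is moved stays moved. The work goes in short steps, Python scripts to look and compute and a tool call to move; the robot and the scene stay as the last step left them, time stands still between calls to the robot, and variables do not carry over. Pictures are saved under pics/ and viewed, at most 10 in all, crops included, and the job is handed in when it is done.

Besides the shell and the picture viewer there is one more tool, called after ">>>" as name(argument=value, ...), one argument or row to a line, values as JSON. send_rows: Moves the arm, as the interface text tells. Its arguments: {"type":"object","properties":{"slide":{"type":"array","items":{"type":"array","items":{"type":"number"}}},"roll":{"type":"array","items":{"type":"number"}},"claw":{"type":"array","items":{"type":"number"}},"force":{"type":"number"}},"required":["slide","roll","claw"]}

```bash
mkdir -p pics; ls
python3 - <<'E'
from station import bot
import cv2,numpy as np
np.set_printoptions(precision=4,suppress=True)
o=bot.get_obs();print(o)
for n in("scene","top","wrist"):
    m=bot.camera_model(n);print(n,m["camera_matrix"],m["camera_from_world"])
    cv2.imwrite(f"pics/{n}0.png",bot.read_camera(n)[:,:,::-1])
E
```

```text
pics
{'t': 0.0, 'q': array([-1.3231,  0.4778,  0.0223,  1.5565, -0.0115,  1.1093, -0.0831]), 'joint_vel': array([ 0.0006, -0.0002,  0.0009,  0.0008,  0.0009,  0.0014, -0.0003]), 'joint_torque': array([ -0.0006, -59.6434,   1.6069, -28.1193,   0.0123,   0.0092,
        -0.    ]), 'eef_pos': array([0.2349, 0.6322, 0.249 ]), 'tool_rot': array([-0.0001,  0.1769,  0.9842, -0.0009]), 'contact_force': array([-0.2537, -0.3098,  0.015 ]), 'torque': array([ 0.0123, -0.0532,  0.0184]), 'grasp_force': 0.0, 'gripper_width': 1.0023119546602672}
scene [[484.0846   0.     323.0655]
 [  0.     484.0846 234.3536]
 [  0.       0.       1.    ]] [[ 0.6891  0.7247 -0.0007 -0.4283]
 [ 0.4531 -0.4316 -0.7801 -0.0934]
 [-0.5656  0.5372 -0.6257  1.3225]
 [ 0.      0.      0.      1.    ]]
top [[472.8353   0.     326.9922]
 [  0.     472.8353 232.7309]
 [  0.       0.       1.    ]] [[-0.0189 -0.9996  0.0207  0.1102]
 [-0.9933  0.0164 -0.114   0.5417]
 [ 0.1136 -0.0227 -0.9933  1.2808]
 [ 0.      0.      0.      1.    ]]
wrist [[371.6483   0.     320.7928]
 [  0.     371.6483 237.2112]
 [  0.       0.       1.    ]] [[ 0.3471  0.9378 -0.0011 -0.6738]
 [ 0.8974 -0.3318  0.2908 -0.0373]
 [ 0.2723 -0.1019 -0.9568  0.3791]
 [ 0.      0.      0.      1.    ]]
```

View pics/scene0.png

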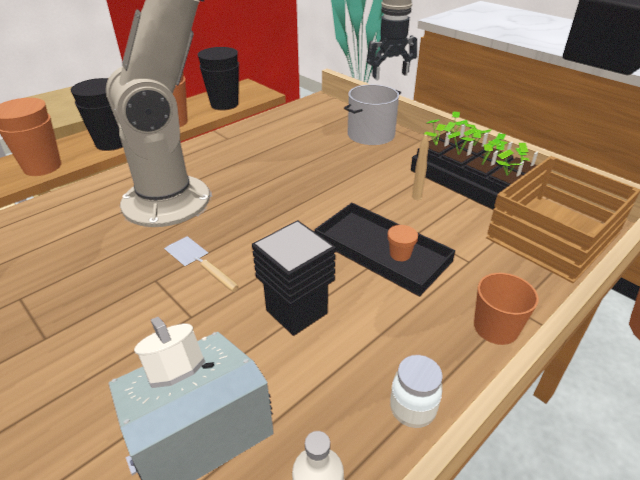

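View pics/top0.png

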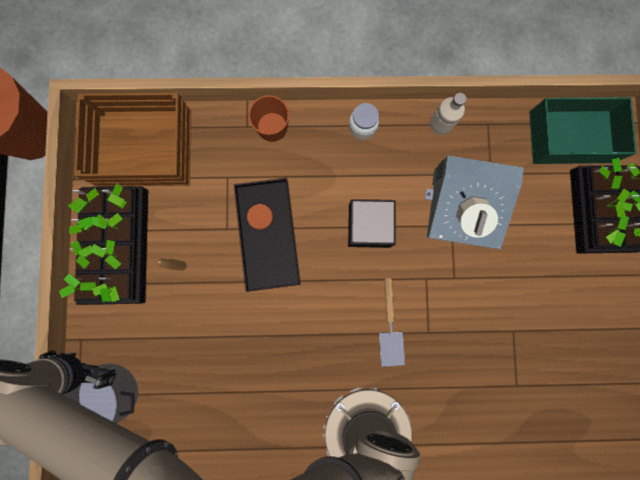

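The scene view shows the controller (190,390) with its guard and fin (160,330), the black stack (295,275), the tray (385,245) with its pot (402,243), and the dibber (420,170). The top view shows the guard (479,217), stack (372,222), tray (267,235), pot (260,216) and dibber (172,264). Next I'll enlarge these for measuring.

Run:
```python
import cv2,numpy as np
t=cv2.imread("pics/top0.png");s=cv2.imread("pics/scene0.png")
def crop(im,x,y,w,h,k): return cv2.resize(im[y:y+h,x:x+w],None,fx=k,fy=k,interpolation=cv2.INTER_CUBIC)
a=crop(t,425,150,100,150,4)
b=crop(s,105,310,100,150,4)
cv2.imwrite("pics/c1.png",np.hstack([a,b]))
a=crop(t,225,160,100,150,4)
b=crop(s,310,195,160,100,2.5);b=np.vstack([b,crop(t,150,195,100,88,4)[:350]])[:600]
cv2.imwrite("pics/c2.png",np.hstack([a,b]))
```

```text
(no output)
```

View pics/c1.png

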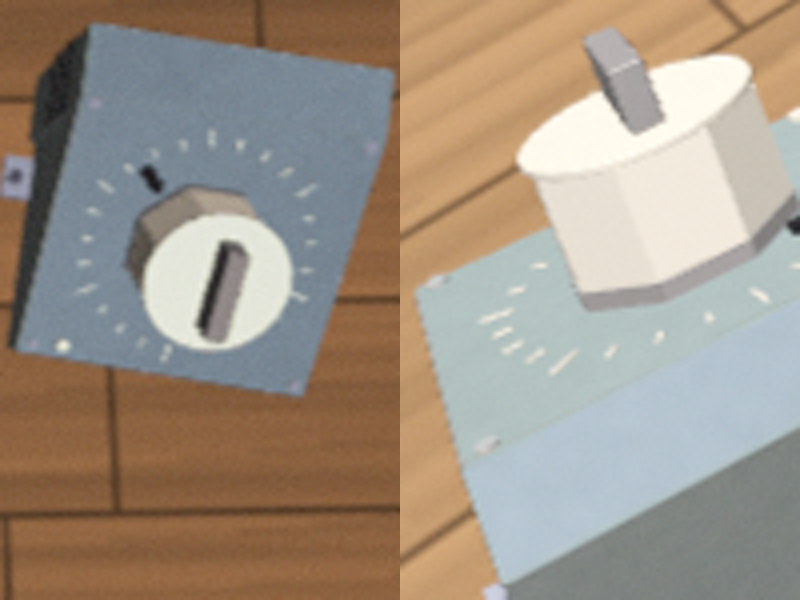

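View pics/c2.png

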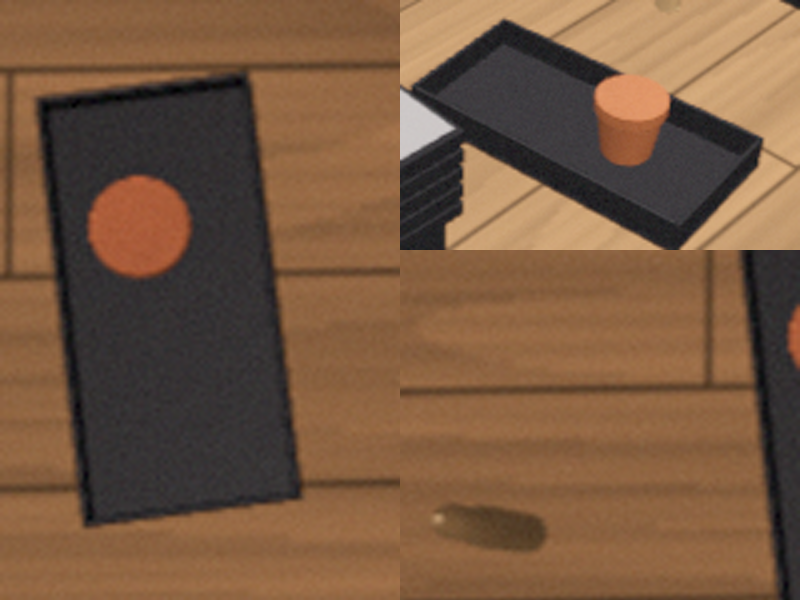

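The crops show these pixel positions in the 4x and 2.5x enlargements:
- **Guard:** disc at (218,282) in top and (635,115) in scene. The fin's top face is centred at about (229,295).
- **Tab:** inner tip at (160,191) in top.
- **Console:** front corners at (15,350) and (302,395).
- **Tray:** rim corners at (38,98), (248,73), (300,497) and (87,525). The pot's top is at (140,226).

Next I'll fit poses from both views.

```bash
cat > h.py <<'E'
from station import bot
import numpy as np
from scipy.optimize import least_squares
from scipy.spatial.transform import Rotation as R
np.set_printoptions(precision=4,suppress=True)
M={n:bot.camera_model(n) for n in("top","scene")}
def proj(n,P,m=None):
    m=m or M[n];T=m["camera_from_world"];K=m["camera_matrix"]
    p=np.atleast_2d(P)@T[:3,:3].T+T[:3,3]
    if n=="wrist":
        r=np.linalg.norm(p[:,:2],axis=1);d=p[:,:2]*(np.arctan2(r,p[:,2])/np.maximum(r,1e-9))[:,None]
    else: d=p[:,:2]/p[:,2:]
    return d*[K[0,0],K[1,1]]+[K[0,2],K[1,2]]
def ray(n,uv,m=None):
    m=m or M[n];T=m["camera_from_world"];K=m["camera_matrix"]
    d=(np.array(uv,float)-[K[0,2],K[1,2]])/[K[0,0],K[1,1]]
    if n=="wrist":
        a=np.linalg.norm(d);v=np.r_[d/a*np.sin(a),np.cos(a)]
    else: v=np.r_[d,1]
    return -T[:3,:3].T@T[:3,3],T[:3,:3].T@v
def atz(n,uv,z,m=None):
    c,v=ray(n,uv,m);return c+v*(z-c[2])/v[2]
def tri(obs):
    A=0;b=0
    for c,v in obs:
        v=v/np.linalg.norm(v);Q=np.eye(3)-np.outer(v,v);A=A+Q;b=b+Q@c
    return np.linalg.solve(A,b)
def con(p,P):
    c,s=np.cos(p[2]),np.sin(p[2]);P=np.atleast_2d(P)
    z=p[3] if len(p)>3 else 0
    return P@np.array([[c,-s,0],[s,c,0],[0,0,1]]).T+[p[0],p[1],z]
def unc(u,o,off,k): return np.array(off)+(np.array(u,float)-o+.5)/k-.5
E
python3 - <<'E'
from h import *
ct=lambda u:unc(u,[0,0],[425,150],4)
cs=lambda u:unc(u,[400,0],[105,310],4)
ob=[("top",(-33,100,52),ct((15,350))),("top",(-33,-100,52),ct((302,395))),("top",(20,0,152),ct((218,282))),("top",(6,0,176.2),ct((229,295))),
("scene",(20,0,152),cs((635,115))),("scene",(-33,-100,52),cs((418,290))),("scene",(133,-100,148),cs((465,465)))]
f=lambda p:np.concatenate([proj(n,con(p,np.array(P)/1000))[0]-u for n,P,u in ob])
r=least_squares(f,[.5,-.2,0,0],loss='soft_l1');p=r.x;print("console",p,f(p).reshape(-1,2))
print("disc tri",tri([ray("top",ct((218,282))),ray("scene",cs((635,115)))]),"model",con(p,(.02,0,.152)),"fin top",con(p,(.006,0,.1762)))
# tab
c,v=ray("top",ct((160,191)));n=np.array([-.5,0,.75**.5])
Rz=R.from_euler('z',p[2]);nw=Rz.apply(n);P0=con(p,(.05,0,.1))[0]+.006*nw
X=c+v*((P0-c)@nw)/(v@nw);l=Rz.inv().apply(X-P0);up=l@[.75**.5,0,.5]
print("tab",np.hypot(up,l[1]),np.arctan2(l[1],-up)%6.2832)
tt=lambda u:unc(u,[0,0],[225,160],4);ts=lambda u:unc(u,[400,0],[310,195],2.5)
T=[(38,98),(248,73),(300,497),(87,525)];S=[(505,20),(762,140),(680,248),(412,90)]
C=np.array([atz("top",tt(u),.035) for u in T]);print("tray",C,C.mean(0))
print([atz("scene",ts(u),.035) for u in S])
print("tray far corner tri",tri([ray("top",tt((38,98))),ray("scene",ts((762,140)))]),tri([ray("top",tt((87,525))),ray("scene",ts((505,20)))]))
print("pot",atz("top",tt((140,226)),.064),tri([ray("top",tt((140,226))),ray("scene",ts((632,97)))]))
print("stack",atz("top",(372,222),.183),"dib",atz("top",(160,262),.19))
E
```

```text
console [ 0.5379 -0.2793 -0.1732  0.0004] [[-0.2233  0.6232]
 [ 0.2547  0.7141]
 [-0.1566 -0.8761]
 [-0.249   0.0029]
 [ 1.0149 -0.5801]
 [-1.1877 -0.5401]
 [-0.013   2.6477]]
disc tri [ 0.5557 -0.2838  0.1502] model [[ 0.5576 -0.2827  0.1524]] fin top [[ 0.5439 -0.2803  0.1766]]
tab 0.04911642104681417 2.3602722978181134
tray [[0.6834 0.3566 0.035 ]
 [0.6991 0.2106 0.035 ]
 [0.4041 0.1779 0.035 ]
 [0.3879 0.3225 0.035 ]] [0.5436 0.2669 0.035 ]
[array([0.3915, 0.321 , 0.035 ]), array([0.6849, 0.3531, 0.035 ]), array([0.7173, 0.1893, 0.035 ]), array([0.4109, 0.172 , 0.035 ])]
tray far corner tri [0.6836 0.3567 0.0321] [0.3884 0.3234 0.0321]
pot [0.5879 0.2826 0.064 ] [0.5872 0.282  0.0678]
stack [ 0.5508 -0.007   0.183 ] dib [0.4613 0.5058 0.19  ]
```

Add to h.py:
```python
CP=[.5379,-.2793,-.1732]
def face(s,y,h):  # point on console: s up the slope, y, h over the face (mm) -> world
    n=np.array([-.5,0,.75**.5]);u=np.array([.75**.5,0,.5])
    return con(CP,(np.array([50,0,100])+s*u+h*n+np.array([0,y,0]))/1000)[0]
def rel(target,yaw=None,o=None):
    """tool shift in mm to target, roll in deg so that tool y has world heading yaw (deg, mod 180)"""
    o=o or bot.get_obs();w=o["tool_rot"];r=R.from_quat([w[1],w[2],w[3],w[0]])
    s=r.inv().apply(np.array(target)-o["eef_pos"])*1000
    y=r.apply([0,1,0]);h=np.degrees(np.arctan2(y[1],y[0]))
    return np.round(s,1),None if yaw is None else round(-((yaw-h+90)%180-90),1)
def st():
    o=bot.get_obs();print(round(o["t"],2),o["eef_pos"],"q",o["q"],"F",o["contact_force"],"w",o["gripper_width"],"g",o["grasp_force"]);return o
```

```text
(no output)
```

>>> send_rows(
  slide=[
    [-36,-16,-10],
    [-72,-32,-20],
    [-108,-49,-30],
    [-144,-65,-40],
    [-180,-81,-50],
    [-216,-98,-60],
    [-252,-114,-70],
    [-288,-130,-80],
  ],
  roll=[-1.3,-2.6,-3.9,-5.2,-6.6,-7.9,-9.2,-10.5],
  claw=[1,1,1,1,1,1,1,1],
)

```text
t: 0.82
eef_pos: [0.4608, 0.4087, 0.3304]
tool_rot: [-0.0, 0.086, 0.996, -0.0]
contact_force: [0.1, 0.9, 0.3]
gripper_width: 0.996
grasp_force: 0.0
```

Run:
```python
from h import *
st()
print(rel((.52,.12,.32),80.1), rel(face(9.5,0,84)+[0,0,.10],80.1), face(9.5,0,84))
```

```text
0.82 [0.4608 0.4087 0.3304] q [-0.8975  0.3168  0.0918  1.6102 -0.0305  1.2164  0.5997] F [0.1048 0.9017 0.2869] w 0.9959904934389354 g 0.0
(array([-107.6, -274.4,   10.4]), np.float64(0.1)) (array([-209.6, -664.8,   53. ]), np.float64(0.1)) [ 0.5539 -0.2821  0.1775]
```

>>> send_rows(
  slide=[
    [-12,-38,2],
    [-24,-75,4],
    [-36,-113,6],
    [-48,-150,8],
    [-60,-188,10],
    [-72,-225,12],
    [-84,-263,14],
    [-95,-300,15],
  ],
  roll=[0,0,0,0,0,0,0,0],
  claw=[1,1,1,1,1,1,1,1],
)

```text
t: 1.48
eef_pos: [0.5015, 0.0965, 0.3147]
tool_rot: [-0.0, 0.086, 0.996, -0.0]
contact_force: [1.1, 0.8, 0.1]
gripper_width: 0.999
grasp_force: 0.0
```

>>> send_rows(
  slide=[
    [-12,-38,2],
    [-24,-75,4],
    [-36,-113,6],
    [-48,-150,8],
    [-60,-188,10],
    [-72,-225,12],
    [-84,-263,14],
    [-95,-300,15],
  ],
  roll=[0,0,0,0,0,0,0,0],
  claw=[1,1,1,1,1,1,1,1],
)

```text
t: 2.15
eef_pos: [0.5437, -0.215, 0.2996]
tool_rot: [-0.0, 0.086, 0.996, 0.0]
contact_force: [1.2, 0.6, -0.3]
gripper_width: 1.001
grasp_force: 0.0
```

Run:
```python
from h import *
import cv2
o=st();m=bot.camera_model("wrist");im=bot.read_camera("wrist")[:,:,::-1].copy()
print(rel(face(9.5,0,84),80.1))
for P in(face(30,0,88),face(-30,0,88),face(0,0,60)): print(proj("wrist",P,m))
cv2.imwrite("pics/w1.png",im)
print(m["camera_from_world"].tolist())
```

```text
2.15 [ 0.5437 -0.215   0.2996] q [-0.0959  0.3     0.4614  1.7438 -0.1458  1.1322  1.8083] F [ 1.1794  0.5617 -0.2731] w 1.0014614241319972 g 0.0
(array([-21.5, -54.2, 122.8]), np.float64(-0.5))
[[229.6935 294.4128]]
[[233.6922 212.6917]]
[[239.5242 259.3313]]
[[0.170268380976118, 0.9853973412989527, 0.0008707472247938039, 0.11925356146434178], [0.9428790989506999, -0.16317822815059857, 0.290433935034373, -0.5985241140678763], [0.2863349143951724, -0.04863070654009822, -0.9568946499901246, 0.260954470758723], [0.0, 0.0, 0.0, 1.0]]
```

View pics/w1.png

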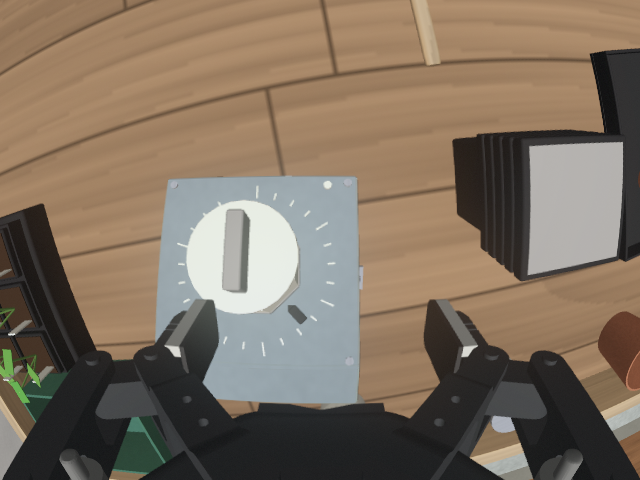

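The wrist view shows the fin's top face running from (235,210) to (232,291). That is 2–3 px from my prediction, so the console is about 1 mm off, and I'll correct for it. The tab is at (298,313).

>>> send_rows(
  slide=[
    [-8,-20,15],
    [-15,-40,30],
    [-20,-53,50],
    [-20,-53,75],
    [-20,-53,100],
    [-20,-53,115],
    [-20,-53,123],
    [-20,-53,123],
  ],
  roll=[-0.5,-0.5,-0.5,-0.5,-0.5,-0.5,-0.5,-0.5],
  claw=[0.7,0.7,0.7,0.7,0.7,0.7,0.7,0.7],
)

```text
t: 2.87
eef_pos: [0.5535, -0.268, 0.175]
tool_rot: [-0.002, 0.082, 0.997, 0.0]
contact_force: [0.7, 0.3, 0.2]
gripper_width: 0.697
grasp_force: 0.0
```

```bash
sed -i 's/^CP=.*/CP=[.5368,-.2783,-.1732]/' h.py
python3 - <<'E'
from h import *
st();print(rel(face(9.5,0,84),80.1))
E
```

```text
2.87 [ 0.5535 -0.268   0.175 ] q [ 0.0314  0.4863  0.4285  1.7953 -0.2468  0.9168  1.9753] F [0.6521 0.2944 0.2127] w 0.6967372292984214 g 0.0
(array([ -1.4, -13.1,  -2.5]), np.float64(0.5))
```

>>> send_rows(
  slide=[
    [0,0,0],
    [0,0,0],
    [0,0,0],
    [0,0,0],
    [0,0,0],
    [0,0,0],
    [0,0,0],
    [0,0,0],
  ],
  roll=[0,0,0,0,0,0,0,0],
  claw=[0.3,0,0,0,0,0,0,0],
  force=80,
)

```text
t: 3.53
eef_pos: [0.5536, -0.2773, 0.1804]
tool_rot: [0.002, 0.085, 0.996, -0.005]
contact_force: [-4.7, -15.5, 5.3]
gripper_width: 0.144
grasp_force: 79.5
```

The last reading overshot, so I gripped about 13 mm off and the fin is pulling the hand over. I'll relieve that sideways load first.

>>> send_rows(
  slide=[
    [0,-3,-1],
    [0,-5,-2],
    [-1,-8,-3],
    [-1,-10,-4],
    [-1,-12,-4],
    [-1,-13,-4],
    [-1,-13,-4],
    [-1,-13,-4],
  ],
  roll=[0,0,0,0,0,0,0,0],
  claw=[0,0,0,0,0,0,0,0],
)

```text
t: 4.2
eef_pos: [0.5537, -0.2812, 0.1812]
tool_rot: [0.0, 0.081, 0.997, 0.0]
contact_force: [0.3, 0.3, -4.5]
gripper_width: 0.147
grasp_force: 79.1
```

Run:
```python
from h import *
st();print(rel(face(9.5,0,84),80.1))
```

```text
4.2 [ 0.5537 -0.2812  0.1812] q [ 0.0511  0.4867  0.4316  1.7785 -0.2474  0.9297  1.9952] F [ 0.3476  0.301  -4.4736] w 0.14727324840888945 g 79.07755136489868
(array([ 1. , -0. ,  3.7]), np.float64(0.6))
```

>>> send_rows(
  slide=[
    [2,0,-3.5],
    [4,0,-7],
    [7,0,-12],
    [10,0,-17],
    [15,0,-26],
    [20,0,-35],
    [27,0,-47],
    [35,0,-61],
  ],
  roll=[0,0,0,0,0,0,0,0],
  claw=[0,0,0,0,0,0,0,0],
  force=100,
)

```text
t: 4.87
eef_pos: [0.518, -0.276, 0.2431]
tool_rot: [-0.0, 0.082, 0.997, 0.0]
contact_force: [-0.4, 0.3, -1.5]
gripper_width: 0.143
grasp_force: 99.8
```

>>> send_rows(
  slide=[
    [5,0,-9],
    [10,0,-18],
    [15,0,-30],
    [15,0,-45],
    [15,0,-60],
    [15,0,-75],
    [15,0,-85],
    [15,0,-85],
  ],
  roll=[0,0,0,0,0,0,0,0],
  claw=[0,0,0,0,0,0,0,0],
)

```text
t: 5.53
eef_pos: [0.5049, -0.2742, 0.3296]
tool_rot: [0.002, 0.082, 0.997, -0.0]
contact_force: [0.2, -0.2, 0.1]
gripper_width: 0.143
grasp_force: 99.9
```

Run:
```python
from h import *
import cv2
bot.read_camera("top");o=st()
t=bot.read_camera("top")[:,:,::-1];s=bot.read_camera("scene")[:,:,::-1]
a=cv2.resize(t[120:270,420:540],None,fx=3.3,fy=3.3,interpolation=cv2.INTER_CUBIC);b=cv2.resize(s[250:400,80:200],None,fx=3.3,fy=3.3,interpolation=cv2.INTER_CUBIC)
cv2.imwrite("pics/d1.png",np.hstack([a,b]))
print(proj("top",o["eef_pos"]),proj("scene",o["eef_pos"]))
```

```text
5.58 [ 0.5044 -0.2739  0.3281] q [-0.0102  0.2567  0.4923  1.7339 -0.1305  1.1813  1.9248] F [-0.9173  1.0141 -2.0094] w 0.135710144763779 g 99.84785914421082
[[503.9964 232.1684]] [[125.4988 232.5377]]
```

View pics/d1.png

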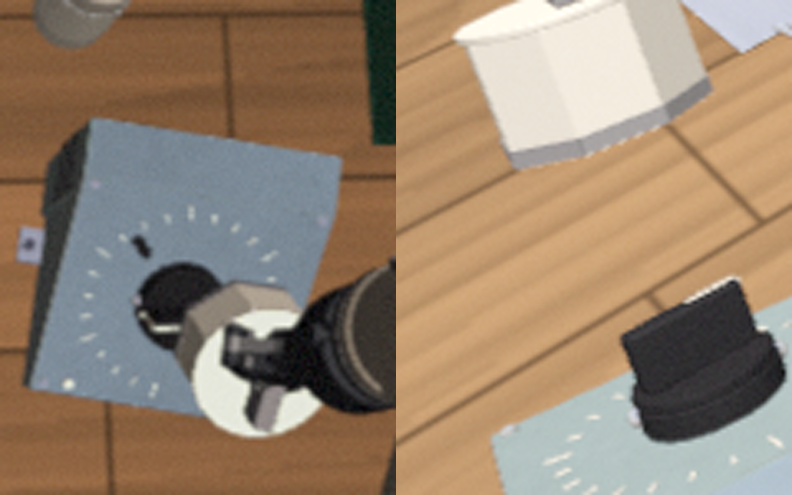

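The guard is off and held firmly at its original tilt, with the dial bared. In the top crop the pointer is at (137–180, 325), towards the console's +y. Now I'll carry the guard to the tray.

Run:
```python
from h import *
C=np.array([.5436,.2669]);a=np.radians(6.5);u=np.array([np.cos(a),np.sin(a)])
st();T=np.r_[C-u*.116,.35];print(T,rel(T,96.5))
```

```text
5.68 [ 0.5037 -0.2733  0.3263] q [-0.0101  0.2583  0.4918  1.7361 -0.1307  1.181   1.9249] F [ 0.4467 -0.263  -1.1243] w 0.13762996930211127 g 99.83054637908936
[0.4283 0.2538 0.35  ] (array([160.3, 507.8, -23.4]), np.float64(-15.9))
```

>>> send_rows(
  slide=[
    [5,15,-6],
    [14,45,-12],
    [25,80,-18],
    [36,115,-24],
    [46,150,-24],
    [57,185,-24],
    [67,218,-24],
    [77,250,-24],
  ],
  roll=[0,0,0,0,0,0,0,0],
  claw=[0,0,0,0,0,0,0,0],
)

```text
t: 6.35
eef_pos: [0.4677, -0.0125, 0.35]
tool_rot: [-0.001, 0.082, 0.997, -0.0]
contact_force: [0.8, 0.3, -0.9]
gripper_width: 0.142
grasp_force: 99.8
```

>>> send_rows(
  slide=[
    [11,35,0],
    [22,70,0],
    [35,110,0],
    [48,150,0],
    [60,187,0],
    [70,220,0],
    [79,245,0],
    [83,258,0],
  ],
  roll=[-2,-4,-6,-8,-10,-12,-14,-16],
  claw=[0,0,0,0,0,0,0,0],
)

```text
t: 7.02
eef_pos: [0.4271, 0.2574, 0.3497]
tool_rot: [-0.001, -0.061, 0.998, -0.0]
contact_force: [-0.1, -0.4, -1.3]
gripper_width: 0.138
grasp_force: 99.9
```

>>> send_rows(
  slide=[
    [0,0,0],
    [0,0,0],
    [0,0,20],
    [0,0,50],
    [0,0,90],
    [0,0,125],
    [0,0,150],
    [0,0,150],
  ],
  roll=[0,0,0,0,0,0,0,0],
  claw=[0,0,0,0,0,0,0,0],
)

```text
t: 7.68
eef_pos: [0.4268, 0.2491, 0.1961]
tool_rot: [-0.004, -0.056, 0.998, -0.003]
contact_force: [-1.5, -0.8, -1.4]
gripper_width: 0.138
grasp_force: 99.8
```

Run:
```python
from h import *
import cv2
bot.read_camera("top");o=st()
C=np.array([.5436,.2669]);a=np.radians(6.5);u=np.array([np.cos(a),np.sin(a)])
print(rel(np.r_[C-u*.116,.107],96.5))
t=bot.read_camera("top")[:,:,::-1];s=bot.read_camera("scene")[:,:,::-1]
a=cv2.resize(t[150:310,210:338],None,fx=3.1,fy=3.1,interpolation=cv2.INTER_CUBIC);b=cv2.resize(s[130:290,300:428],None,fx=3.1,fy=3.1,interpolation=cv2.INTER_CUBIC)
cv2.imwrite("pics/e1.png",np.hstack([a,b]))
```

```text
7.73 [0.4283 0.2504 0.199 ] q [-0.6675  0.248   0.014   2.0248 -0.0034  0.875   1.0312] F [-0.2147 -0.4645 -0.1263] w 0.13550650831936556 g 99.77681636810303
(array([-0.9,  3.7, 92. ]), np.float64(-0.1))
```

View pics/e1.png

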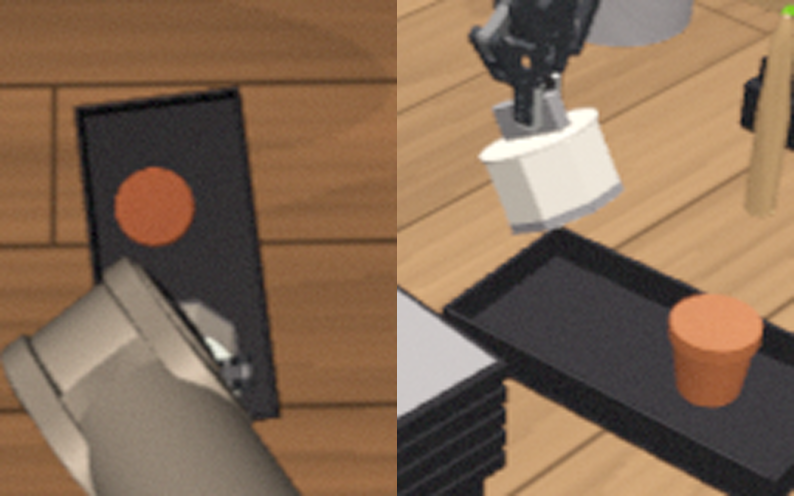

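The tilted guard is over the free end of the tray, with the pot at (155,206) in the crop and well clear. Next I'll lower until the low rim edge touches.

>>> send_rows(
  slide=[
    [0,2,15],
    [-1,4,35],
    [-1,4,55],
    [-1,4,68],
    [-1,4,76],
    [-1,4,80],
    [-1,4,80],
    [-1,4,80],
  ],
  roll=[0,0,0,0,0,0,0,0],
  claw=[0,0,0,0,0,0,0,0],
)

```text
t: 8.5
eef_pos: [0.4305, 0.2582, 0.1222]
tool_rot: [0.001, -0.058, 0.998, 0.001]
contact_force: [-0.4, 0.4, -1.0]
gripper_width: 0.14
grasp_force: 99.8
```

>>> send_rows(
  slide=[
    [0,0,2],
    [0,0,4],
    [0,0,6],
    [0,0,8],
    [0,0,10],
    [0,0,12],
    [0,0,13],
    [0,0,13],
  ],
  roll=[0,0,0,0,0,0,0,0],
  claw=[0,0,0,0,0,0,0,0],
  force=40,
)

```text
t: 9.17
eef_pos: [0.4295, 0.2577, 0.1077]
tool_rot: [-0.0, -0.058, 0.998, -0.0]
contact_force: [1.2, -0.1, -1.6]
gripper_width: 0.14
grasp_force: 99.8
```

>>> send_rows(
  slide=[
    [0,0,1],
    [0,0,2],
    [0,0,3],
    [0,0,4],
    [0,0,5],
    [0,0,6],
    [0,0,6],
    [0,0,6],
  ],
  roll=[0,0,0,0,0,0,0,0],
  claw=[0,0,0,0,0,0,0,0],
  force=20,
)

```text
t: 9.83
eef_pos: [0.432, 0.2587, 0.1059]
tool_rot: [0.002, -0.057, 0.998, 0.001]
contact_force: [-3.9, -4.8, 36.1]
gripper_width: 0.139
grasp_force: 105.0
```

>>> send_rows(
  slide=[
    [-1,0,-2],
    [-3,0,-2],
    [-5,0,-2],
    [-8,0,-2],
    [-10,0,-1],
    [-13,0,-1],
    [-16,0,0],
    [-16,0,0],
  ],
  roll=[0,0,0,0,0,0,0,0],
  claw=[0.13,0.13,0.13,0.13,0.13,0.13,0.13,0.13],
  force=20,
)

```text
t: 10.5
eef_pos: [0.4468, 0.2601, 0.1038]
tool_rot: [0.001, -0.057, 0.998, 0.001]
contact_force: [-2.0, -1.1, 16.8]
gripper_width: 0.139
grasp_force: 105.1
```

Run:
```python
from h import *
import cv2
bot.read_camera("top");o=st()
s=bot.read_camera("scene")[:,:,::-1]
b=cv2.resize(s[150:290,300:460],None,fx=4,fy=4,interpolation=cv2.INTER_CUBIC)
cv2.imwrite("pics/f1.png",b)
```

```text
10.55 [0.4467 0.26   0.1038] q [-0.6543  0.4164  0.0077  2.0559 -0.0048  0.6673  1.0423] F [-2.0387 -1.9964 16.4565] w 0.14045483169090187 g 105.1089084148407
```

View pics/f1.png

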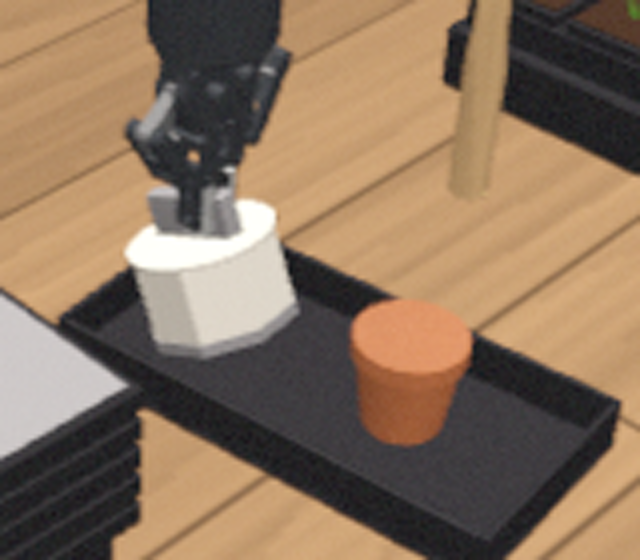

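The guard is partly righted, at about 20° tilt, and its low rim is on the tray floor with the pot well clear. Continuing the arc.

>>> send_rows(
  slide=[
    [-5,0,1.5],
    [-10,0,3],
    [-14,0,4.5],
    [-19,0,6.5],
    [-23,0,8],
    [-27,0,10],
    [-31,0,12],
    [-34,0,13.5],
  ],
  roll=[0,0,0,0,0,0,0,0],
  claw=[0.13,0.13,0.13,0.13,0.13,0.13,0.13,0.13],
)

```text
t: 11.27
eef_pos: [0.4807, 0.2638, 0.09]
tool_rot: [0.001, -0.057, 0.998, 0.0]
contact_force: [0.3, -1.8, 9.4]
gripper_width: 0.141
grasp_force: 107.7
```

Run:
```python
from h import *
import cv2
bot.read_camera("top");o=st()
s=bot.read_camera("scene")[:,:,::-1]
b=cv2.resize(s[150:290,300:460],None,fx=4,fy=4,interpolation=cv2.INTER_CUBIC)
cv2.imwrite("pics/f2.png",b)
```

```text
11.32 [0.4811 0.2638 0.0898] q [-0.6246  0.4797  0.0114  1.99   -0.0078  0.6697  1.0773] F [ 0.6586 -0.7698 12.9655] w 0.13932014652390604 g 108.22685837745667
```

View pics/f2.png

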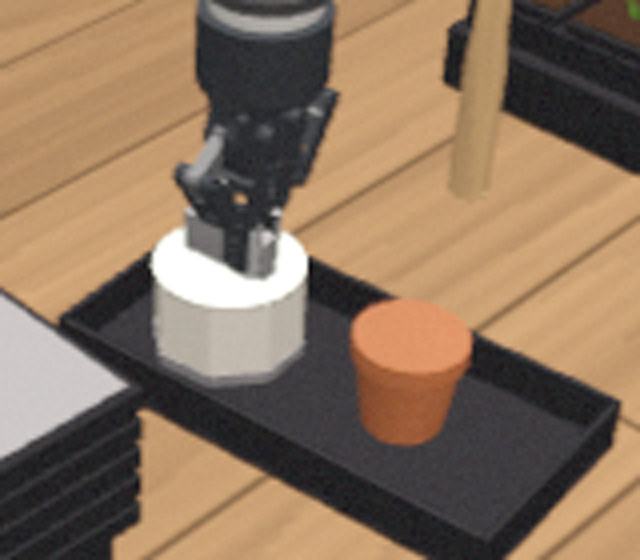

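The guard now stands essentially upright on its rim at (230,310) in the crop, clear of the pot. I'll open and lift away.

>>> send_rows(
  slide=[
    [-2,0,0.5],
    [-2,0,0.5],
    [-2,0,0.5],
    [-2,0,0],
    [-2,0,-1],
    [-2,0,-2],
    [-2,0,-2],
    [-2,0,-2],
  ],
  roll=[0,0,0,0,0,0,0,0],
  claw=[0.13,0.13,0.2,0.3,0.4,0.5,0.6,0.6],
)

```text
t: 12.03
eef_pos: [0.4813, 0.2638, 0.0905]
tool_rot: [0.0, -0.058, 0.998, 0.0]
contact_force: [-0.1, 0.7, 0.4]
gripper_width: 0.601
grasp_force: 0.0
```

>>> send_rows(
  slide=[
    [0,0,-3],
    [0,0,-10],
    [0,0,-25],
    [0,0,-50],
    [0,0,-85],
    [0,0,-120],
    [0,0,-155],
    [0,0,-190],
  ],
  roll=[0,0,0,0,0,0,0,0],
  claw=[0.6,0.6,0.6,0.6,0.6,0.6,0.6,0.6],
)

```text
t: 12.7
eef_pos: [0.481, 0.2635, 0.283]
tool_rot: [0.0, -0.058, 0.998, 0.0]
contact_force: [1.2, 0.6, 0.8]
gripper_width: 0.601
grasp_force: 0.0
```

Run:
```python
from h import *
import cv2
bot.read_camera("top");o=st()
s=bot.read_camera("scene")[:,:,::-1].copy();cv2.imwrite("pics/g_s.png",s)
im=bot.read_camera("top")[:,:,::-1].copy();cv2.imwrite("pics/g_t.png",im)
# white disc of the guard in scene view -> centre, compare with an upright guard's disc z=65mm
k=((s.min(2)>165)&(s.max(2).astype(int)-s.min(2)<45)).astype(np.uint8);k[:, :330]=0;k[:190]=0;k[270:]=0;k[:,380:]=0
n,l,sta,c=cv2.connectedComponentsWithStats(k);i=1+sta[1:,4].argmax();print("scene blob",sta[i],c[i])
# target: hover in front of console for a wrist look
print(rel(face(0,0,44)+[-.06,0.0,.16],80.1))
```

```text
12.75 [0.484  0.2654 0.2904] q [-0.6356  0.231   0.025   1.8146 -0.0066  1.0843  1.0776] F [2.2702 0.8033 5.6392] w 0.599844076652262 g 0.0
scene blob [339 201  39  44 817] [358.1665 222.4565]
(array([  41.4, -546.6,  -15.9]), np.float64(16.5))
```

>>> send_rows(
  slide=[
    [3,-20,-8],
    [6,-55,-16],
    [9,-95,-16],
    [12,-130,-16],
    [15,-170,-16],
    [18,-205,-16],
    [21,-245,-16],
    [24,-280,-16],
  ],
  roll=[0,0,0,0,0,0,0,0],
  claw=[0.3,0.2,0.2,0.2,0.2,0.2,0.2,0.2],
)

```text
t: 13.52
eef_pos: [0.4886, -0.0197, 0.2956]
tool_rot: [-0.001, -0.057, 0.998, -0.0]
contact_force: [0.6, -0.3, 0.3]
gripper_width: 0.2
grasp_force: 0.0
```

>>> send_rows(
  slide=[
    [3,-40,0],
    [6,-80,0],
    [8,-120,0],
    [10,-160,0],
    [12,-200,0],
    [14,-235,0],
    [16,-255,0],
    [17,-264,0],
  ],
  roll=[2,4,7,10,12,14,16,16.5],
  claw=[0,0,0,0,0,0,0,0],
)

```text
t: 14.18
eef_pos: [0.5016, -0.285, 0.2954]
tool_rot: [-0.001, 0.089, 0.996, -0.001]
contact_force: [-1.0, 1.0, -0.4]
gripper_width: 0.002
grasp_force: 0.0
```

Run:
```python
from h import *
import cv2
for _ in range(3): bot.read_camera("top")
o=st();m=bot.camera_model("wrist");w=bot.read_camera("wrist")[:,:,::-1].copy()
t=bot.read_camera("top")[:,:,::-1];s=bot.read_camera("scene")[:,:,::-1]
cv2.imwrite("pics/h_w.png",w);cv2.imwrite("pics/h_t.png",t);cv2.imwrite("pics/h_s.png",s)
np.save("hw.npy",np.vstack([m["camera_from_world"]]))
c=proj("wrist",face(0,0,52),m)[0];print(c)
x,y=(c-[50,50]).astype(int)
f=lambda im,x,y,n,k:cv2.resize(im[y:y+n,x:x+n],None,fx=k,fy=k,interpolation=cv2.INTER_CUBIC)
ct=proj("top",face(0,0,52))[0];a,b=(ct-[40,40]).astype(int);print((x,y),(a,b))
A=f(w,x,y,100,4);B=f(t,a,b,80,5)
row2=np.hstack([cv2.resize(s[190:255,320:400],(240,195)),cv2.resize(t[170:300,225:305],(160,195)),cv2.resize(w,(260,195)),np.zeros((195,140,3),np.uint8)])
cv2.imwrite("pics/h1.png",np.vstack([np.hstack([A,B]),row2]))
G=np.array([.4813,.2638])-np.array([np.cos(np.radians(6.5)),np.sin(np.radians(6.5))])*.0095
th=np.radians(np.arange(0,360,5));
for z in(.005,.065):
    q=proj("scene",np.c_[G[0]+.046*np.cos(th),G[1]+.046*np.sin(th),0*th+z]);print(z,q.min(0),q.max(0))
```

```text
14.33 [ 0.5029 -0.2805  0.2956] q [ 0.0513  0.2857  0.4351  1.7669 -0.1326  1.1199  1.928 ] F [-0.153   0.3265 -0.3008] w -0.0011886430129955392 g 0.0
[330.3632 295.2118]
(np.int64(280), np.int64(245)) (np.int64(437), np.int64(178))
0.005 [339.7655 224.2467] [377.1498 247.6829]
0.065 [340.2889 204.92  ] [378.8938 227.904 ]
```

View pics/h1.png

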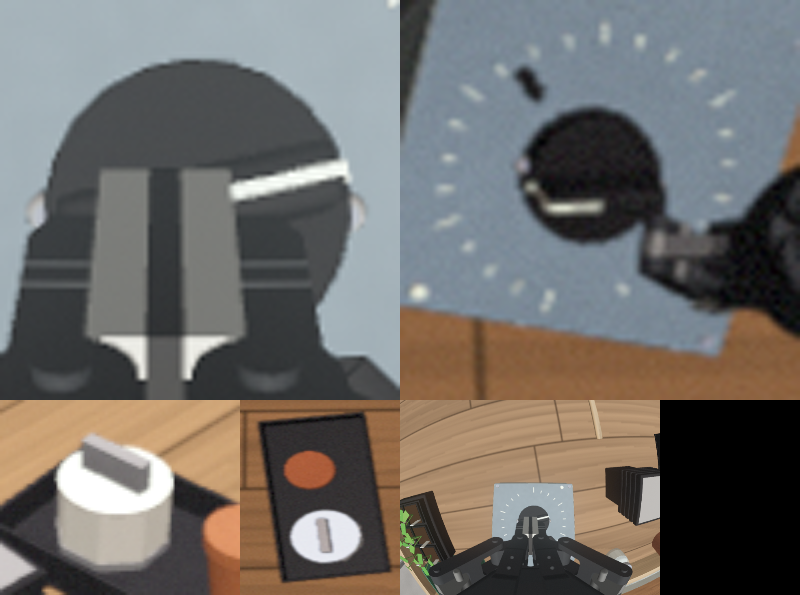

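The guard stands upright in the tray. Its top face in scene and its ring in top both match an upright guard to 1–2 px. The dial's pointer line runs from (232,190) to (346,168) in the 4x wrist crop, and from (603,206) to (548,207) in the 5x top crop. Next I'll compute its angle.

```bash
cat >> h.py <<'E'
def onface(n,uv,h,m=None):
    """(up-slope, y) in mm of a pixel at height h mm over the face"""
    Rz=R.from_euler('z',CP[2]);nw=Rz.apply([-.5,0,.75**.5]);O=face(0,0,h)
    c,v=ray(n,uv,m);X=c+v*((O-c)@nw)/(v@nw);l=Rz.inv().apply(X-O)*1000
    return np.array([l@[.75**.5,0,.5],l[1]])
ang=lambda d:np.arctan2(d[1],-d[0])
def toolrel(P,o): return rel(P,80.1,o)
E
python3 - <<'E'
from h import *
m=bot.camera_model("wrist")
c4=lambda u:unc(u,[0,0],[280,245],4);c5=lambda u:unc(u,[400,0],[437,178],5)
for n,A,B,mm in(("wrist",c4((232,190)),c4((346,168)),m),("top",c5((603,206)),c5((546,207)),None)):
    a=onface(n,A,52,mm);b=onface(n,B,52,mm);print(n,a,b,ang(b-a),ang(b))
print("tab top",[ (onface("top",c5(u),6)) for u in((540,98),(518,70))])
s=cv=None
E
```

```text
wrist [-1.6345  7.7651] [-6.0977 31.3239] 1.3835654722628603 1.3785338996940881
top [-0.8553  1.3788] [-6.1562 29.4692] 1.3842834580256766 1.364856116394109
tab top [array([36.7353, 34.1169]), array([49.7903, 49.1273])]
```

```bash
cat >> h.py <<'E'
def push(s,yk):
    return face(s,yk+14.5,52)+R.from_euler('z',CP[2]).apply([-.011,0,.009])
E
python3 - <<'E'
from h import *
o=st()
for s in(-26,-13,0,5,9): print(s,push(s,19),rel(push(s,19),80.1,o))
E
```

```text
14.48 [ 0.5037 -0.279   0.2962] q [ 0.0495  0.2843  0.4339  1.7668 -0.1326  1.1199  1.928 ] F [-0.026   0.0757 -0.3243] w -0.004329840683714319 g 0.0
-26 [ 0.5332 -0.2437  0.141 ] (array([-23.3,  39.6, 155.2]), np.float64(0.2))
-13 [ 0.5443 -0.2456  0.1475] (array([-34.5,  39.6, 148.7]), np.float64(0.2))
0 [ 0.5554 -0.2475  0.154 ] (array([-45.8,  39.5, 142.2]), np.float64(0.2))
5 [ 0.5596 -0.2483  0.1565] (array([-50.1,  39.5, 139.7]), np.float64(0.2))
9 [ 0.5631 -0.2489  0.1585] (array([-53.6,  39.5, 137.7]), np.float64(0.2))
```

>>> send_rows(
  slide=[
    [-8,14,25],
    [-16,28,55],
    [-23,40,85],
    [-23,40,115],
    [-23,40,140],
    [-23,40,155],
    [-23,40,155],
    [-23,40,155],
  ],
  roll=[0,0,0,0,0,0,0,0],
  claw=[0,0,0,0,0,0,0,0],
)

```text
t: 15.15
eef_pos: [0.5327, -0.2444, 0.1413]
tool_rot: [-0.001, 0.085, 0.996, 0.0]
contact_force: [0.1, -1.5, 1.2]
gripper_width: -0.003
grasp_force: 0.0
```

>>> send_rows(
  slide=[
    [-4,0,-2.5],
    [-8,0,-5],
    [-12,0,-7],
    [-15,0,-9],
    [-18,0,-10.5],
    [-20.5,0,-12],
    [-22.5,0,-13],
    [-22.5,0,-13],
  ],
  roll=[0,0,0,0,0,0,0,0],
  claw=[0,0,0,0,0,0,0,0],
)

```text
t: 15.82
eef_pos: [0.555, -0.2488, 0.1548]
tool_rot: [-0.0, 0.086, 0.996, 0.001]
contact_force: [-3.0, 3.3, 1.5]
gripper_width: -0.001
grasp_force: 2.0
```

```bash
cat >> h.py <<'E'
import cv2
def white(n):
    """white pixels on the dial's top (h 52, within 31 mm of the axis), in face mm"""
    m=bot.camera_model(n);im=bot.read_camera(n).astype(int)
    c=proj(n,face(0,0,52),m)[0];x0,y0=(c-45).astype(int)
    k=im.min(2)[y0:y0+90,x0:x0+90]>130
    P=[]
    for v,u in np.argwhere(k):
        p=onface(n,(u+x0,v+y0),52,m)
        if np.hypot(*p)<31 and np.hypot(*p)>2: P.append(p)
    return np.array(P)
def lineang(P,g):
    P=P[np.abs((np.array([ang(p) for p in P])-g+np.pi)%(2*np.pi)-np.pi)<.6]
    d=np.linalg.svd(P-P.mean(0))[2][0];d=d*np.sign(d@P.mean(0)) 
    return len(P),ang(d),ang(P.mean(0)),np.round([P.min(0),P.max(0)],1).tolist()
E
python3 - <<'E'
from h import *
st()
for n in("top","wrist","scene"):
    P=white(n)
    try: print(n,len(P),lineang(P,1.8))
    except Exception as e: print(n,len(P),e)
E
```

```text
15.82 [ 0.555  -0.2488  0.1548] q [ 0.0445  0.4925  0.3673  1.8256 -0.2262  0.8658  1.9187] F [-3.0442  3.2899  1.5068] w -0.0005792869862876935 g 1.9836489896988496
top 0 1-dimensional array given. Array must be at least two-dimensional
wrist 166 (130, np.float64(1.6345856893725363), np.float64(1.6599676136609105), [[-1.2, 2.9], [2.3, 12.0]])
scene 42 (40, np.float64(1.644231141593157), np.float64(1.6451812577430343), [[-9.8, 2.6], [12.5, 27.7]])h.py:67: RuntimeWarning: Mean of empty slice.
  d=np.linalg.svd(P-P.mean(0))[2][0];d=d*np.sign(d@P.mean(0))
  ret = ret.dtype.type(ret / rcount)
```

>>> send_rows(
  slide=[
    [-2,0,-1],
    [-3.5,0,-2],
    [-5,0,-3],
    [-6,0,-3.5],
    [-7,0,-4],
    [-7,0,-4],
    [-7,0,-4],
    [-7,0,-4],
  ],
  roll=[0,0,0,0,0,0,0,0],
  claw=[0,0,0,0,0,0,0,0],
)

```text
t: 16.63
eef_pos: [0.562, -0.2512, 0.1587]
tool_rot: [0.0, 0.086, 0.996, -0.0]
contact_force: [-1.7, 1.8, 1.9]
gripper_width: -0.001
grasp_force: 1.4
```

Run:
```python
from h import *
st()
for n in("wrist","scene"):
    P=white(n);print(n,len(P),lineang(P,1.9))
```

```text
16.63 [ 0.562  -0.2512  0.1587] q [ 0.0445  0.4978  0.3691  1.8064 -0.2257  0.8779  1.9157] F [-1.7034  1.7505  1.9391] w -0.0012322218747001948 g 1.4395245700143278
wrist 211 (201, np.float64(2.084771956308064), np.float64(2.0588124930745497), [[-0.1, 1.9], [7.5, 12.7]])
scene 48 (43, np.float64(1.7914412433443259), np.float64(1.923241590511002), [[-5.5, 2.6], [17.4, 28.6]])
```

>>> send_rows(
  slide=[
    [-1,0,-0.5],
    [-2,0,-1],
    [-3,0,-1.7],
    [-4,0,-2.3],
    [-4,0,-2.3],
    [-4,0,-2.3],
    [-4,0,-2.3],
    [-4,0,-2.3],
  ],
  roll=[0,0,0,0,0,0,0,0],
  claw=[0,0,0,0,0,0,0,0],
)

```text
t: 17.4
eef_pos: [0.566, -0.2518, 0.1609]
tool_rot: [0.0, 0.086, 0.996, -0.0]
contact_force: [-2.1, 0.7, -0.5]
gripper_width: 0.002
grasp_force: 0.8
```

>>> send_rows(
  slide=[
    [5,0,2],
    [12,0,5],
    [20,0,5],
    [30,0,5],
    [35,0,5],
    [35,0,5],
    [35,0,5],
    [35,0,5],
  ],
  roll=[0,0,0,0,0,0,0,0],
  claw=[0,0,0,0,0,0,0,0],
)

```text
t: 18.07
eef_pos: [0.5317, -0.2456, 0.1561]
tool_rot: [0.001, 0.086, 0.996, -0.0]
contact_force: [0.7, -0.8, -0.1]
gripper_width: -0.001
grasp_force: 0.0
```

Run:
```python
from h import *
st()
for n in("wrist","scene","top"):
    P=white(n);print(n,len(P),len(P) and lineang(P,2.3))
# tab: dark pixels at radius 46..70 near 2.36
for n in("wrist","scene","top"):
    m=bot.camera_model(n);im=bot.read_camera(n).max(2).astype(int);cv2.imwrite(f"pics/i_{n}.png",im)
    c=proj(n,face(41,41,6),m)[0].astype(int);Q=[]
    for v in range(c[1]-30,c[1]+31):
        for u in range(c[0]-30,c[0]+31):
            if 0<=v<480 and 0<=u<640 and im[v,u]<75:
                p=onface(n,(u,v),6,m)
                if 46<np.hypot(*p)<72 and abs(ang(p)-2.36)<.3: Q.append(p)
    if Q: Q=np.array(Q);r=np.hypot(*Q.T);print("tab",n,len(Q),ang(Q.mean(0)),r.min(),r.max())
```

```text
18.07 [ 0.5317 -0.2456  0.1561] q [ 0.0408  0.4561  0.3722  1.881  -0.2165  0.8427  1.9216] F [ 0.694  -0.7565 -0.1334] w -0.0014618217648932662 g 0.0h.py:67: RuntimeWarning: Mean of empty slice.
  d=np.linalg.svd(P-P.mean(0))[2][0];d=d*np.sign(d@P.mean(0))
  ret = um.true_divide(
h.py:68: RuntimeWarning: Mean of empty slice.
  return len(P),ang(d),ang(P.mean(0)),np.round([P.min(0),P.max(0)],1).tolist()
Traceback (most recent call last):
  File "h.py", line 68, in lineang
    return len(P),ang(d),ang(P.mean(0)),np.round([P.min(0),P.max(0)],1).tolist()
                                                  ~~~~~^^^
ValueError: zero-size array to reduction operation minimum which has no identity
```

>>> send_rows(
  slide=[
    [0,0,-20],
    [0,5,-45],
    [0,15,-75],
    [0,25,-105],
    [0,35,-130],
    [0,40,-145],
    [0,40,-145],
    [0,40,-145],
  ],
  roll=[0,0,0,0,0,0,0,0],
  claw=[0,0,0,0,0,0,0,0],
)

```text
t: 18.78
eef_pos: [0.5389, -0.2061, 0.3015]
tool_rot: [0.001, 0.086, 0.996, -0.0]
contact_force: [0.2, 0.0, 0.2]
gripper_width: -0.001
grasp_force: 0.0
```

```bash
cat > look.py <<'E'
from h import *
bot.read_camera("top");st()
for n in("wrist","scene","top"):
    P=white(n)
    try: print(n,len(P),lineang(P,2.3))
    except Exception as e: print(n,len(P),"-")
for n in("wrist","scene","top"):
    m=bot.camera_model(n);im=bot.read_camera(n).max(2).astype(int);cv2.imwrite(f"pics/i_{n}.png",im)
    c=proj(n,face(41,41,6),m)[0].astype(int);Q=[]
    for v in range(c[1]-30,c[1]+31):
        for u in range(c[0]-30,c[0]+31):
            if 0<=v<480 and 0<=u<640 and im[v,u]<75:
                p=onface(n,(u,v),6,m)
                if 46<np.hypot(*p)<72 and abs(ang(p)-2.36)<.3: Q.append(p)
    if Q: Q=np.array(Q);r=np.hypot(*Q.T);print("tab",n,len(Q),ang(Q.mean(0)),r.min(),r.max())
E
python3 look.py 2>/dev/null
```

```text
18.83 [ 0.538  -0.2063  0.3003] q [-0.074   0.2794  0.4121  1.76   -0.1224  1.1277  1.775 ] F [-0.9303  0.6603  0.3973] w -0.0018776619747267024 g 0.0
wrist 675 (163, np.float64(2.2366550130811182), np.float64(2.2198289885461904), [[0.5, 1.6], [19.1, 24.6]])
scene 33 (29, np.float64(2.183956665470014), np.float64(2.220291533619066), [[1.6, 1.7], [19.7, 23.1]])
top 0 -
tab wrist 557 2.368179399555791 47.54343039189759 71.9877606600351
tab scene 42 2.4620536659697825 52.7595119004242 71.72451570136651
tab top 17 2.3735554956668796 51.481313314802875 67.8272179040863
```

>>> send_rows(
  slide=[
    [0,-10,20],
    [0,-25,50],
    [0,-40,80],
    [0,-40,110],
    [0,-40,135],
    [0,-40,145],
    [0,-40,145],
    [0,-40,145],
  ],
  roll=[0,0,0,0,0,0,0,0],
  claw=[0,0,0,0,0,0,0,0],
)

```text
t: 19.8
eef_pos: [0.5315, -0.2458, 0.1561]
tool_rot: [-0.0, 0.086, 0.996, -0.0]
contact_force: [-0.2, 0.6, 0.7]
gripper_width: -0.0
grasp_force: 0.0
```

>>> send_rows(
  slide=[
    [-10,0,-1],
    [-20,0,-3],
    [-27,0,-4],
    [-32,0,-5],
    [-35,0,-5.5],
    [-36.5,0,-6],
    [-37.5,0,-6.5],
    [-37.5,0,-6.5],
  ],
  roll=[0,0,0,0,0,0,0,0],
  claw=[0,0,0,0,0,0,0,0],
)

```text
t: 20.47
eef_pos: [0.5676, -0.252, 0.1621]
tool_rot: [-0.001, 0.086, 0.996, 0.0]
contact_force: [-3.0, 2.0, 1.0]
gripper_width: -0.003
grasp_force: 1.5
```

>>> send_rows(
  slide=[
    [0,0,0],
    [5,0,2],
    [15,0,6],
    [25,0,6],
    [35,0,6],
    [37,0,6],
    [37,0,0],
    [37,5,-20],
  ],
  roll=[0,0,0,0,0,0,0,0],
  claw=[0,0,0,0,0,0,0,0],
)

```text
t: 21.13
eef_pos: [0.531, -0.241, 0.1809]
tool_rot: [-0.002, 0.087, 0.996, 0.0]
contact_force: [-0.0, 0.6, 0.5]
gripper_width: 0.002
grasp_force: 0.0
```

>>> send_rows(
  slide=[
    [0,5,-20],
    [0,15,-50],
    [0,25,-80],
    [0,35,-105],
    [0,38,-120],
    [0,38,-125],
    [0,38,-125],
    [0,38,-125],
  ],
  roll=[0,0,0,0,0,0,0,0],
  claw=[0,0,0,0,0,0,0,0],
)

```text
t: 21.8
eef_pos: [0.5389, -0.2037, 0.3068]
tool_rot: [-0.0, 0.086, 0.996, -0.0]
contact_force: [0.1, -0.2, -0.7]
gripper_width: -0.005
grasp_force: 0.0
```

```bash
python3 look.py 2>/dev/null
```

```text
21.85 [ 0.5385 -0.2037  0.3062] q [-0.0864  0.2748  0.4212  1.7531 -0.1219  1.1411  1.7695] F [ 0.3766 -0.3576 -0.9618] w -0.0021818622902195165 g 0.0
wrist 648 (155, np.float64(2.2798426515999486), np.float64(2.264218819482391), [[0.8, 1.2], [20.6, 23.9]])
scene 32 (28, np.float64(2.3094924365772145), np.float64(2.2651292527946), [[1.6, 1.7], [20.1, 21.0]])
top 0 -
tab wrist 454 2.329983261631266 51.3074575554721 71.96545580853741
tab scene 42 2.4620536659697825 52.7595119004242 71.72451570136651
tab top 17 2.3735554956668796 51.481313314802875 67.8272179040863
```

Run:
```python
from h import *
for n in("wrist","top"):
    m=bot.camera_model(n);im=cv2.imread(f"pics/i_{n}.png",0)
    c=proj(n,face(41,41,6),m)[0].astype(int)
    for th in(60,90,110):
        k=(im<th).astype(np.uint8);N,l,s,cc=cv2.connectedComponentsWithStats(k,connectivity=4)
        for i in range(1,N):
            if np.hypot(*(cc[i]-c))<30 and 8<s[i,4]<1500:
                Q=np.array([onface(n,(u,v),5,m) for v,u in np.argwhere(l==i)]);r=np.hypot(*Q.T)
                d=np.linalg.svd(Q-Q.mean(0))[2][0];ti=Q[r<r.min()+2].mean(0)
                print(n,th,s[i],"ang c",ang(Q.mean(0)),"dir",ang(d*np.sign(d@Q.mean(0))),"tip",ang(ti),r.min(),r.max())
```

```text
top 60 [428 159  18  77 375] ang c 1.9968977158017778 dir 3.0888084409998635 tip 1.6095659700453147 102.43933859202933 167.54714561228016
top 60 [461 192   4   6  13] ang c 2.3869428186237585 dir 2.4125113026985825 tip 2.373233789414195 51.068232330726836 67.42787520383636
top 90 [427 157  20  80 484] ang c 1.9615884247862552 dir 3.0897796198335317 tip 1.5508112986155207 101.66886376956252 170.59028419621103
top 90 [460 192   6   6  22] ang c 2.385138784112173 dir 2.2892950982737643 tip 2.381915635343881 51.068232330726836 68.90439608581646
top 110 [460 191   6   8  27] ang c 2.3846677299846224 dir 2.37609982069282 tip 2.3809682717817005 48.6769856012489 69.83166558412607
```

Run:
```python
from h import *
T=np.array([[0.170268380976118, 0.9853973412989527, 0.0008707472247938039, 0.11925356146434178], [0.9428790989506999, -0.16317822815059857, 0.290433935034373, -0.5985241140678763], [0.2863349143951724, -0.04863070654009822, -0.9568946499901246, 0.260954470758723],[0,0,0,1]])
m=dict(camera_matrix=bot.camera_model("wrist")["camera_matrix"],camera_from_world=T)
im=cv2.imread("pics/w1.png").max(2)
for th in(80,100,110):
    k=(im<th).astype(np.uint8);N,l,s,cc=cv2.connectedComponentsWithStats(k,connectivity=4)
    for i in range(1,N):
        if np.hypot(*(cc[i]-[298,313]))<8:
            Q=np.array([onface("wrist",(u,v),5,m) for v,u in np.argwhere(l==i)]);r=np.hypot(*Q.T)
            d=np.linalg.svd(Q-Q.mean(0))[2][0];print(th,s[i],ang(Q.mean(0)),"dir",ang(d*np.sign(d@Q.mean(0))),"tip",ang(Q[r<r.min()+2].mean(0)),r.min(),r.max())
```

```text
100 [289 306  18  18 171] 2.3562891155160433 dir 2.3584936459518 tip 2.354173268091873 49.11245913494837 67.88296448687134
110 [288 305  19  19 189] 2.35775851839478 dir 2.3634814726229383 tip 2.3586642383439806 48.45886456361845 67.94616591913503
```

>>> send_rows(
  slide=[
    [0,-15,20],
    [0,-30,50],
    [0.5,-43,80],
    [0.5,-43,110],
    [0.5,-43,138],
    [0.5,-43,151.5],
    [0.5,-43,151.5],
    [0.5,-43,151.5],
  ],
  roll=[0,0,0,0,0,0,0,0],
  claw=[0,0,0,0,0,0,0,0],
)

```text
t: 22.82
eef_pos: [0.5309, -0.2457, 0.1553]
tool_rot: [-0.001, 0.086, 0.996, 0.0]
contact_force: [-0.5, -0.8, 0.8]
gripper_width: 0.001
grasp_force: 0.0
```

>>> send_rows(
  slide=[
    [-12,0,-2],
    [-24,0,-4],
    [-32,0,-5.5],
    [-36,0,-6.5],
    [-38,0,-7],
    [-39,0,-7.5],
    [-40,0,-8],
    [-40,0,-8],
  ],
  roll=[0,0,0,0,0,0,0,0],
  claw=[0,0,0,0,0,0,0,0],
)

```text
t: 23.48
eef_pos: [0.5701, -0.2525, 0.1638]
tool_rot: [-0.0, 0.086, 0.996, 0.0]
contact_force: [-3.1, 1.3, 1.3]
gripper_width: 0.001
grasp_force: 1.4
```

>>> send_rows(
  slide=[
    [0,0,0],
    [0,0,0],
    [10,0,4],
    [22,0,8],
    [33,0,8],
    [39,0,8],
    [39,0,0],
    [39,5,-20],
  ],
  roll=[0,0,0,0,0,0,0,0],
  claw=[0,0,0,0,0,0,0,0],
)

```text
t: 24.15
eef_pos: [0.5319, -0.2414, 0.1827]
tool_rot: [-0.002, 0.087, 0.996, -0.0]
contact_force: [-0.4, 0.3, 0.2]
gripper_width: -0.0
grasp_force: 0.0
```

>>> send_rows(
  slide=[
    [0,5,-20],
    [0,15,-50],
    [0,25,-80],
    [0,35,-105],
    [0,38,-120],
    [0,38,-125],
    [0,38,-125],
    [0,38,-125],
  ],
  roll=[0,0,0,0,0,0,0,0],
  claw=[0,0,0,0,0,0,0,0],
)

```text
t: 24.82
eef_pos: [0.5396, -0.2039, 0.3085]
tool_rot: [0.0, 0.086, 0.996, -0.0]
contact_force: [-0.6, 0.1, -0.7]
gripper_width: -0.002
grasp_force: 0.0
```

```bash
python3 look.py 2>/dev/null
```

```text
24.87 [ 0.5391 -0.2038  0.3078] q [-0.0943  0.2753  0.4313  1.7503 -0.1246  1.1445  1.7721] F [-0.2026 -0.2051 -1.4259] w 0.0013736603776750437 g 0.0
wrist 646 (154, np.float64(2.3670557114006874), np.float64(2.3465728925116713), [[1.2, 0.9], [22.0, 22.8]])
scene 30 (28, np.float64(2.3900564720365107), np.float64(2.3652983562726986), [[1.6, 1.7], [22.1, 19.9]])
top 0 -
tab wrist 430 2.323396226471296 51.412077423888 71.98839983632122
tab scene 42 2.4620536659697825 52.7595119004242 71.72451570136651
tab top 16 2.3767573430285722 51.481313314802875 67.8272179040863
```

The pointer reads 2.35–2.37 rad against 2.36–2.38 for the tab. The guard stands in the tray and the arm is clear, so I'm handing in.

```bash
python3 -c "
from station import bot
print(bot.hand_in())"
```

```text
the job is handed in; nothing more can be done
None
```

I stood the guard upright on its rim in the tray's free end, clear of the pot, turned the dial to the tab (about 2.36 rad against 2.37, well inside the 5 mm tolerance), let go and handed the job in; it returned no verdict.

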